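Test a sprayer's return spring and sort it

ROBOT

A 7-joint arm with a two-finger parallel gripper is mounted at the origin on the work surface. World frame = base frame: x ahead of the robot, y to its left, z up, the work surface at z = 0. Lengths are in m, angles in rad, forces in N, time in s.
With the tool pointing down it reaches from about 0.4 to 0.85 m from the base axis. Payload 10.4 kg.
Tool frame: the origin (TCP) lies between the finger pads; the fingertips stand 8 mm ahead of it and the grasp point (between the pads) lies 11 mm behind it; z points along the fingers, x is the direction in which the jaws open and shut, and the axes are right-handed (so a half turn about z gives the same grasp; the last joint's range is limited). The gripper opens to 87 mm and grips with 3 to 60 N. Pads are 19 mm wide; open, the fingers measure 117 mm over their backs; the gripper's body (75 mm by 190 mm) begins 51 mm behind the grasp point.
Start: joints at [-1.273, 0.332, -0.065, 1.46, 0.022, 1.35, -0.088], TCP at [0.197, 0.593, 0.231] pointing down, gripper open.
Joint ranges: [-2.6, 2.6], [-0.5, 2.12], [-1.47, 1.34], [0.16, 2.42], [-1.27, 4.41], [0.06, 2.06], [-2.6, 2.6]. Speed limits (rad/s): [2.22, 2.22, 2.79, 2.79, 3.14, 3.14, 3.14].

INTERFACE

Orientations are given as a unit quaternion [x, y, z, w].
In Python, from bench import r, viewer gives the robot as it stands.
- The arm moves only by the tool apply_moves, never from a script. Its argument "increments" is a list of rows, each an object with "grip": the closure in counts, from 0 (fully open) to 255 (shut); "xyz": the shift along the tool's x, y, z in mm, a list of three; "rotation": the turn, a rotation vector about the tool's x, y, z in degrees, a list of three. A call has 1 to 5 rows; each row is the pose to reach, as a shift and turn from the pose measured when the call began, along the tool's axes at that moment; what a row does not reach only later rows make up. A row lasts 1/8 s, in which the tool goes at most 62.5 mm and 10.7 degrees, less where a joint would pass 70% of its speed; a pose out of reach is approached as far as the arm can. A call with a gripper value outside its range is refused whole. The fingers move at their own pace and stop on an object; "squeeze" is the grip in N (left out, the last holds). Time passes only in rows, so rows that repeat a pose let the fingers close. It gives the time, the measured TCP pose, the force and the opening at its end, in the units of the state.
- r.read_state(): the state, without advancing time (a new reading comes with each control period).
- viewer.camera(name): name is "side" or "top"; returns a dict with "img" (384x512x3 uint8, blue, green, red), "range_z" (384x512 float32, m along the optical axis (not along the pixel's ray), 0 where there is no reading), "vertical_fov" (degrees; the focal length in pixels is half the picture's height over the tangent of half this angle, whatever the lens; pixels are square), "cx", "cy" (the principal point, pixels), "rvec" (rotation vector, rad) and "tvec" (3), from world to camera coordinates, as OpenCV has them. Camera axes: x right, y down, z forward; pixel columns grow to the right and rows downward; lengths in m; the calibration is good to about 2 mm. A picture is of the moment at which its call begins.
- r.close_job(): hands the job in, once; it reports no verdict.
The state is a dict: "time": time; "joint_positions": joint angles; "joint_vel": joint speeds; "joint_torque": joint torques, N m; "ee_pos": TCP position; "eef_rot": TCP orientation; "ft_force": force on the tool from outside, world axes, zero at the start; "torque": the same for the moment, N m; "width": finger opening in m.
Only numpy, scipy, OpenCV 4.12 (cv2) and the standard library are available. Lean on these libraries where they do the work, as an engineer would, in place of code of your own. Each camera call takes 0.05 s, during which the arm holds its last target.

TASK

Check the garden sprayer's return spring on the spring tester: set it foot-down over the tester's post until it stands on the plate, then press straight down on its cap with 15 newtons, held steady for about a second and never above 20, so that its flange carries the pointer down. Then stand the spring upright in the green tray if the pointer has stayed above the red mark, or in the red tray if it has stayed below. Do not touch the pointer with the robot, and leave everything else where it is.

Things in the scene. Friction and masses are not known exactly. Their poses are not given: they have to be found in the camera images.
- spring_grip (a point): Centre of the grip boss of the spring's blue cap. The boss is a cylinder 26 mm in diameter, 16 mm tall, on a flange 44 mm in diameter, 5 mm thick; this point is 8 mm below the boss's flat top, 13 mm above the flange's underside. The cap slides straight up and down and springs back when let go; strength unknown. Lifted by it, the foot hangs at full length. z: the spring's axis, up.
- spring_foot (a point): Centre of the underside of the spring's blue round foot, 30 mm in diameter, 8 mm thick, with a bore 14.4 mm wide, 30 mm deep, from below. It starts upright on a cork pad. Steel coils 30 mm across join foot and cap; unloaded, the flange's underside is 66 mm above this point (a stop holds it preloaded). Its strength cannot be seen and varies. About 130 g in all.
- tester: Spring tester, fixed: grey plate 130 x 150 x 20 mm; origin on the table, under the post. At 55 mm along its +y stands an aluminium column, its top 110 mm over the table, with a white scale and a red line (the mark) on its +x face. Up to 20 degrees of yaw either way.
- seat (a point): Middle of the tester's plate, on its top face, at the foot of the steel post (11 mm in diameter, 22 mm tall, tapered tip) that enters the spring's bore. The spring's foot comes to rest at this height.
- pointer (a joint): Height (m) of the pointer over the red mark: 0 level, positive above, negative below. A black slide with an orange edge on the column; its tongue, 10 mm wide, ends 17.5 mm from the post's axis: the spring's foot passes it, the flange's underside pushes its top edge down. Light friction (about 2 N) keeps it where it is left; it starts well above. Within 1.5 mm of the mark either tray will do.
- mark (a point): The red mark on the column, 52 mm above the plate's top.
- green_tray_in (a point): Centre of the inner floor of the green tray (for springs that pass): open tray 120 x 120 mm, walls 4 mm thick and 25 mm tall. Fixed.
- red_tray_in (a point): The same for the red tray (for springs that fail). The trays swap places. Fixed.
- pot_a: Bystander: succulent in a black pot, 70 mm wide, about 120 mm tall with the plant. Origin: centre of its underside.
- pot_b: Bystander: succulent in a white pot, 80 mm wide, about 120 mm tall.
- pot_c: Bystander: succulent in a terracotta pot, 66 mm wide, about 110 mm tall.
- sprayer: Bystander: white spray bottle with a green head, 72 mm wide, 190 mm tall. Origin: centre of its underside.
- screwdriver: Bystander: screwdriver lying on the bench.
- gland: Bystander: brass gland ring, 44 mm across, 12 mm high.
- barrel: Bystander: clear pump barrel lying on the bench, 120 mm long, 40 mm thick.
Mind the look-alikes: they are no part of the job. Of the things that look like the part that bears green_tray_in, take the one that is farthest from the robot's base at the start. Of the things that look like the tester, the larger one is meant.

How it is judged:
On the way, in this order (a step that is already met when the one before it is completed fails the run):
1. The spring stands on the tester's plate, over the post (horizontal distance between spring_foot and seat below 0.004 m and z of spring_foot in the frame of seat below 0.003 m and angle between spring_foot's own z axis and vertical below 0.12 rad), for 0.1 s.
2. Standing there it is pressed with about 15 N (the plate takes 14 to 18.6 N, the spring's weight of about 1.3 N included), held for 0.7 s (all of step 1 and contact force between spring and tester between 14 and 18.6 N), for 0.7 s.
At the end, for the whole second after the job is handed in: The spring stands upright (within 0.15 rad), released and at rest, its foot on the floor of the right tray: green if the pointer was left above the mark, red if below (within 1.5 mm of the mark, either) (angle between spring_foot's own z axis and vertical below 0.15 rad and linear speed of spring below 0.02 m/s and contact force between spring and the fingers below 0.05 N and ((value of joint pointer above -0.0015 m and x of spring_foot in the frame of green_tray_in between -0.05 and 0.05 m and y of spring_foot in the frame of green_tray_in between -0.05 and 0.05 m and z of spring_foot in the frame of green_tray_in below 0.005 m) or (value of joint pointer below 0.0015 m and x of spring_foot in the frame of red_tray_in between -0.05 and 0.05 m and y of spring_foot in the frame of red_tray_in between -0.05 and 0.05 m and z of spring_foot in the frame of red_tray_in below 0.005 m))); the robot touches nothing.
It fails at once if The spring and tester plate are loaded with more than 22 N (20 N of pressing and the spring's weight, with a margin) (contact force between spring and tester above 22 N).
It fails at once if The robot touches the pointer (contact force between pointer and the fingers above 0.5 N or contact force between pointer and the arm above 0.5 N).
It fails at once if A bystander is moved by more than 30 mm (distance of any of pot_a, pot_b, pot_c, sprayer, screwdriver, gland, barrel from where it was at the start of the episode above 0.03 m).
It also fails if it takes over 61 s, if anything falls off the work surface, if the arm or the gripper's body presses on something with over 40 N, if the wrist force passes 120 N, or if a joint passes its speed limit or range.

## Working session

There is one attempt and no reset: what is moved stays moved. The work goes in short steps, Python scripts to look and compute and a tool call to move; the robot and the scene stay as the last step left them, time stands still between calls to the robot, and variables do not carry over. Pictures are saved under pics/ and viewed, and the job is handed in when it is done.

Besides the shell and the picture viewer there is one more tool, called after "Emit:" as name(argument=value, ...), one argument or row to a line, values as JSON. apply_moves: Moves the arm, as the interface text tells. Its arguments: {"type":"object","properties":{"increments":{"type":"array","items":{"type":"object","properties":{"grip":{"type":"number"},"xyz":{"type":"array","items":{"type":"number"}},"rotation":{"type":"array","items":{"type":"number"}}}}},"squeeze":{"type":"number"}},"required":["increments"]}

```bash
mkdir -p pics; ls; cat > h.py <<'E'
import numpy as np, cv2, json
from bench import r, viewer
def cam(n):
    c=viewer.camera(n); R,_=cv2.Rodrigues(np.array(c['rvec'],float)); t=np.array(c['tvec'],float).ravel()
    f=c['img'].shape[0]/2/np.tan(np.radians(c['vertical_fov'])/2)
    c.update(R=R,t=t,f=f); return c
def world(c):
    h,w=c['range_z'].shape; u,v=np.meshgrid(np.arange(w),np.arange(h)); z=c['range_z']
    P=np.stack([(u-c['cx'])/c['f']*z,(v-c['cy'])/c['f']*z,z],-1)
    return (P-c['t'])@c['R']
def ray(c,u,v,z):
    d=c['R'].T@np.array([(u-c['cx'])/c['f'],(v-c['cy'])/c['f'],1.]); o=-c['R'].T@c['t']
    return o+d*(z-o[2])/d[2]
def proj(c,p):
    q=c['R']@np.array(p)+c['t']; return q[:2]/q[2]*c['f']+[c['cx'],c['cy']]
E
python3 - <<'E'
from h import *
for n in('side','top'):
    c=cam(n); cv2.imwrite(f'pics/{n}0.png',cv2.resize(c['img'],(800,600),interpolation=cv2.INTER_CUBIC))
    print(n,-c['R'].T@c['t'],c['R'][2],c['f'],c['cx'],c['cy'],c['vertical_fov'])
    np.savez(f'{n}0.npz',**{k:c[k] for k in('img','range_z','R','t','f','cx','cy')})
print(r.read_state())
E
```

```text
pics
side [ 4.97137272e-04 -9.61905954e-01  8.71033303e-01] [ 0.36609089  0.7317365  -0.57492534] 453.4012447641659 256.57041431905475 194.6142349335348 45.902009204054686
top [0.30937312 0.04507937 1.17274587] [ 0.17591826 -0.02257571 -0.98414588] 390.1129036896636 260.83324752323415 187.21219193965956 52.409613422398536
{'time': 0.1, 'joint_positions': array([-1.27261097,  0.33278088, -0.06469885,  1.46083761,  0.02161659,
        1.3498899 , -0.08850207]), 'joint_vel': array([ 0.00099518, -0.00159944,  0.00020334, -0.00473827,  0.00130541,
       -0.00079127,  0.0009034 ]), 'joint_torque': array([ 7.46316691e-04, -6.24542570e+01,  2.39060837e-02, -3.90721142e+01,
       -6.16280548e-02,  3.64102155e-02,  5.12208226e-05]), 'ee_pos': array([0.19697599, 0.59280764, 0.22986026]), 'eef_rot': array([ 8.10954119e-01,  5.85109430e-01, -4.72933721e-04,  3.85096237e-04]), 'ft_force': array([ 0.37686928,  0.60848135, -0.58536283]), 'torque': array([ 0.021068  , -0.03295046, -0.05163753]), 'width': 0.08677896657411999}
```

View pics/side0.png

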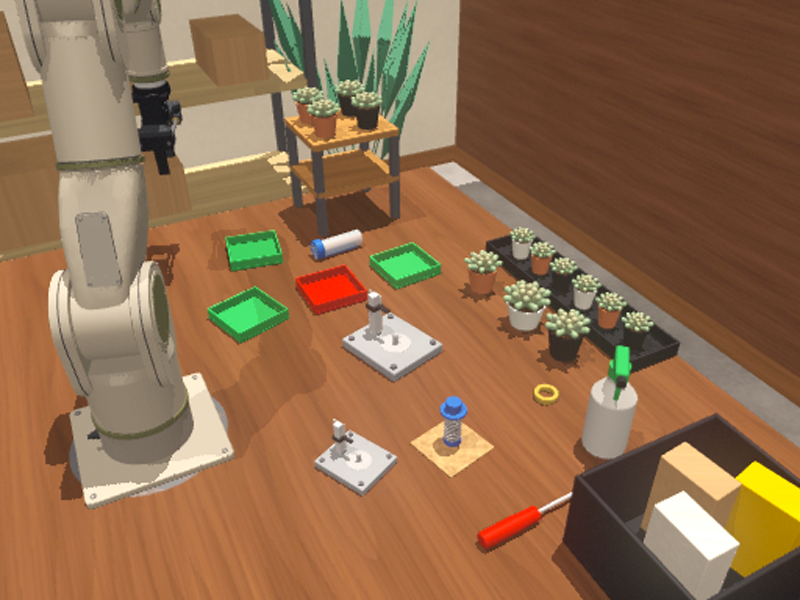

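View pics/top0.png

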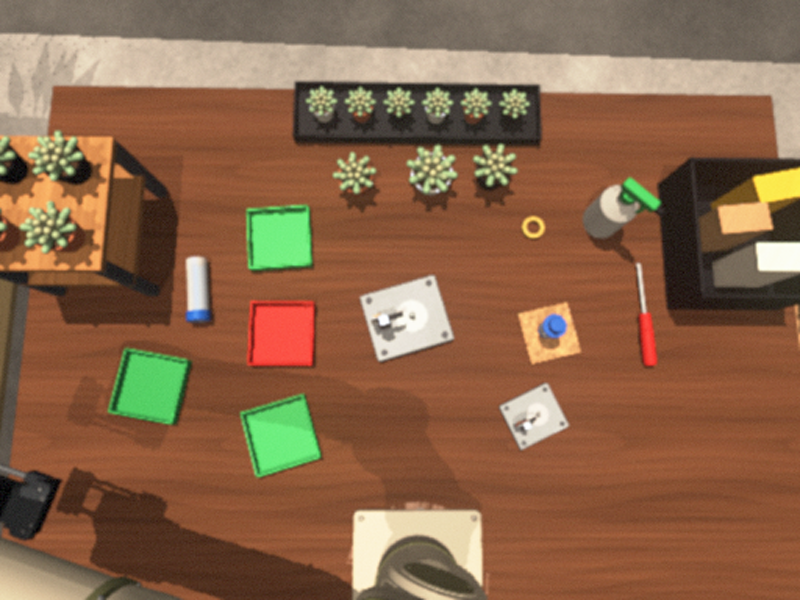

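```bash
python3 - <<'E'
from h import *
def load(n):
    d=np.load(n+'0.npz'); return {k:(d[k] if d[k].ndim else float(d[k])) for k in d.files}
for n in('top','side'):
    c=load(n); W=world(c); hsv=cv2.cvtColor(c['img'],cv2.COLOR_BGR2HSV)
    H,S,V=[hsv[...,i].astype(int) for i in range(3)]
    for name,m in dict(green=(abs(H-62)<12)&(S>150)&(V>80),red=((H<4)|(H>176))&(S>200)&(V>90),blue=(abs(H-110)<12)&(S>130),grey=(S<25)&(V>110)&(W[...,2]<0.13)&(W[...,2]>.01)&(W[...,0]>.2)).items():
        k,l,st,ce=cv2.connectedComponentsWithStats(m.astype('uint8'))
        for i in range(1,k):
            if st[i,4]<60: continue
            P=W[l==i]; P=P[np.isfinite(P).all(1)]
            zt=P[:,2]
            print(n,name,'px',ce[i].round(),'n',st[i,4],'z',np.percentile(zt,[5,50,95]).round(4),'ctr',((np.percentile(P,2,0)+np.percentile(P,98,0))/2).round(4),'ext',(np.percentile(P,98,0)-np.percentile(P,2,0)).round(3))
c=load('top')
cv2.imwrite('pics/tA.png',cv2.resize(c['img'][165:300,220:380],(800,675),interpolation=cv2.INTER_CUBIC)[:600])
c=load('side')
cv2.imwrite('pics/sA.png',cv2.resize(c['img'][180:320,195:325],(557,600),interpolation=cv2.INTER_CUBIC))
E
```

```text
top green px [ 93. 251.] n 894 z [0.0007 0.0044 0.0229] ctr [0.3381 0.4989 0.013 ] ext [0.116 0.12  0.026]
top red px [414. 218.] n 152 z [0.014  0.0211 0.0257] ctr [ 0.4263 -0.4417  0.0196] ext [0.093 0.028 0.014]
top blue px [127. 202.] n 80 z [0.0274 0.041  0.0463] ctr [0.4677 0.4119 0.037 ] ext [0.016 0.033 0.02 ]
top blue px [354. 208.] n 146 z [0.0727 0.0822 0.0935] ctr [ 0.4455 -0.2459  0.0836] ext [0.037 0.036 0.023]
top grey px [126. 182.] n 323 z [0.025  0.0355 0.0404] ctr [0.5288 0.4171 0.0325] ext [0.09  0.031 0.018]
top grey px [262. 202.] n 1478 z [0.0161 0.0197 0.0232] ctr [0.4681 0.022  0.0199] ext [0.127 0.136 0.009]
top grey px [246. 204.] n 66 z [0.0188 0.107  0.1119] ctr [0.4602 0.0622 0.0649] ext [0.037 0.021 0.095]
top grey px [343. 265.] n 580 z [0.0106 0.0136 0.0182] ctr [ 0.2851 -0.2178  0.0418] ext [0.083 0.091 0.063]
side green px [160. 160.] n 503 z [0.0017 0.0065 0.0257] ctr [0.3358 0.4973 0.0141] ext [0.121 0.129 0.026]
side green px [259. 169.] n 367 z [0.0014 0.0049 0.0259] ctr [0.6243 0.2643 0.0142] ext [0.113 0.116 0.028]
side green px [155. 201.] n 633 z [0.0019 0.0054 0.0252] ctr [0.2422 0.2469 0.014 ] ext [0.118 0.126 0.026]
side green px [398. 231.] n 168 z [0.188  0.1907 0.1933] ctr [ 0.66   -0.3793  0.1849] ext [0.05  0.053 0.017]
side red px [215. 185.] n 268 z [0.003  0.0134 0.0237] ctr [0.4386 0.2541 0.0142] ext [0.114 0.127 0.025]
side red px [324. 342.] n 102 z [0.0104 0.0157 0.0214] ctr [ 0.4279 -0.4506  0.0165] ext [0.095 0.015 0.013]
side blue px [290. 261.] n 136 z [0.0739 0.0781 0.0947] ctr [ 0.4469 -0.2529  0.0845] ext [0.038 0.036 0.022]
side grey px [218. 151.] n 72 z [0.0333 0.037  0.0402] ctr [0.5311 0.4152 0.0369] ext [0.091 0.025 0.008]
side grey px [251. 220.] n 1225 z [0.0166 0.0203 0.0238] ctr [0.4683 0.0124 0.0202] ext [0.138 0.148 0.01 ]
side grey px [228. 295.] n 964 z [0.0111 0.0139 0.0168] ctr [ 0.2846 -0.2256  0.0141] ext [0.1   0.102 0.007]
```

View pics/tA.png

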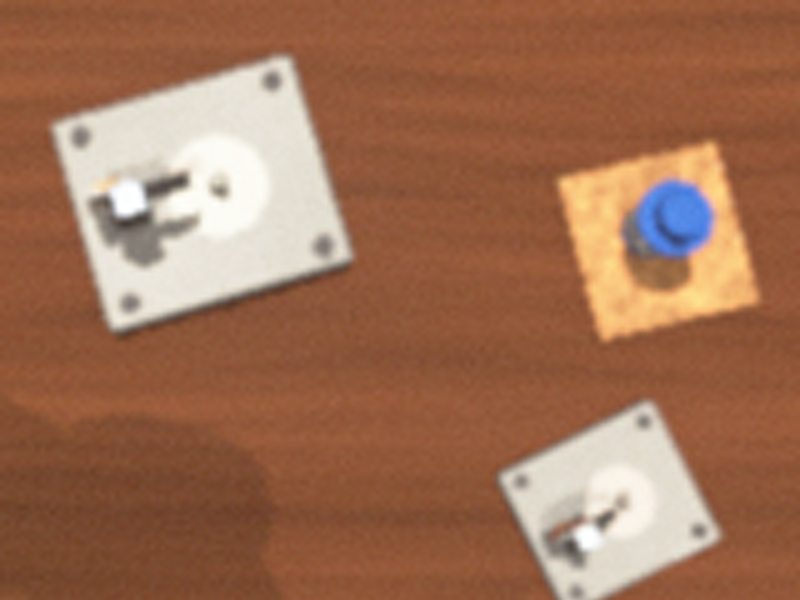

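View pics/sA.png

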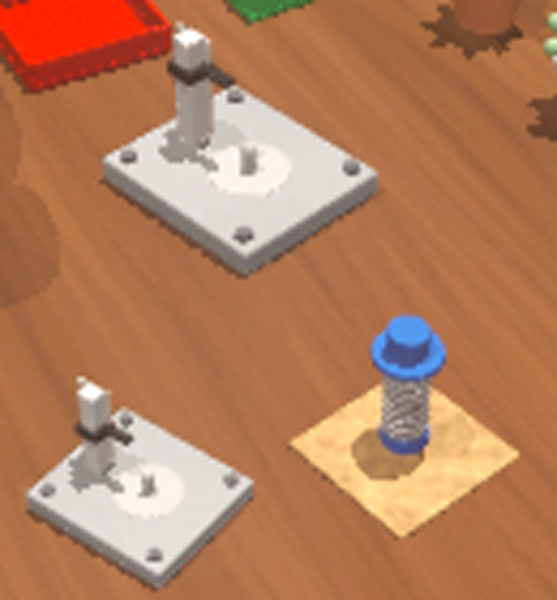

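```bash
cat >> h.py <<'E'
def load(n):
    d=np.load(n+'0.npz'); return {k:(d[k] if d[k].ndim else float(d[k])) for k in d.files}
def sub(c,m):
    k,l,st,ce=cv2.connectedComponentsWithStats(m.astype('uint8')); i=1+np.argmax(st[1:,4]); return l==i
E
python3 - <<'E'
from h import *
for n,box in(('top',(330,190,375,225)),('side',(275,245,305,275))):
    c=load(n); W=world(c); hsv=cv2.cvtColor(c['img'],cv2.COLOR_BGR2HSV).astype(int)
    m=np.zeros(c['range_z'].shape,bool); x0,y0,x1,y1=box
    m[y0:y1,x0:x1]=True; m&=(abs(hsv[...,0]-110)<14)&(hsv[...,1]>100)&(W[...,2]>.055)
    m=sub(c,m); cs,_=cv2.findContours(m.astype('uint8'),0,2); e=cv2.fitEllipse(cs[0]); 
    print(n,e,'area',m.sum(), 'boss top z',np.sort(W[m][:,2])[-40::8])
    B=W[m]; hi=B[B[:,2]>.088]; print('boss top pts',len(hi),((hi.min(0)+hi.max(0))/2).round(4),np.median(hi,0).round(4))
    for z in(.071,.0735,.076): print(z,ray(c,*e[0],z).round(4))
# tester: plate, disc, post
    box=dict(top=(225,170,300,235),side=(215,195,290,250))[n]; x0,y0,x1,y1=box
    s=np.zeros_like(m); s[y0:y1,x0:x1]=True
    g=s&(hsv[...,1]<60)&(hsv[...,2]>90)&(abs(W[...,2]-.02)<.006); g=sub(c,g)
    cs,_=cv2.findContours(g.astype('uint8'),0,2); P=np.array([ray(c,*p[0],.02)[:2] for p in cs[0]],'float32')
    q=cv2.minAreaRect((P*1000).astype('float32')); print('plate',q,np.round(cv2.boxPoints(q)))
    print('cork/pad z', np.median(W[y0:y1,x0:x1][...,2]))
    pst=s&(W[...,2]>.03)&(W[...,2]<.06); 
    for v,u in np.argwhere(pst): print((u,v),W[v,u].round(3),hsv[v,u],end=' ')
    print()
c=load('top');W=world(c); print('pad z',np.median(W[195:200,338:342,2]),np.median(W[222:228,345:365,2]),'table',np.median(W[235:245,395:405,2]))
E
```

```text
top ((354.4849853515625, 208.31971740722656), (13.387358665466309, 13.979047775268555), 66.7624282836914) area 158 boss top z [0.09086518 0.09111167 0.09187946 0.09257565 0.09355238]
boss top pts 63 [ 0.3829 -0.1068  0.6305] [ 0.4449 -0.2466  0.0911]
0.071 [ 0.4464 -0.248   0.071 ]
0.0735 [ 0.4461 -0.2473  0.0735]
0.076 [ 0.4458 -0.2467  0.076 ]
plate ((467.40728759765625, 22.19263458251953), (129.62611389160156, 148.4631805419922), 16.827619552612305) [[384.  74.]
 [427. -68.]
 [551. -30.]
 [508. 112.]]
cork/pad z 0.002562546949566802
(np.int64(262), np.int64(200)) [0.474 0.016 0.042] [ 22  20 233] (np.int64(263), np.int64(200)) [0.474 0.013 0.041] [ 23  24 226] (np.int64(264), np.int64(200)) [0.474 0.01  0.04 ] [ 23  27 223] (np.int64(261), np.int64(201)) [0.471 0.018 0.035] [ 22  16 239] (np.int64(262), np.int64(201)) [0.471 0.016 0.041] [ 23  29 219] (np.int64(263), np.int64(201)) [0.47  0.013 0.043] [ 26  26 217] (np.int64(264), np.int64(201)) [0.471 0.01  0.041] [ 22  28 209] (np.int64(262), np.int64(202)) [0.467 0.016 0.043] [ 20  31 189] (np.int64(263), np.int64(202)) [0.468 
[... 6383 characters left out ...]
) [0.472 0.007 0.04 ] [ 15  25 183] (np.int64(254), np.int64(215)) [0.474 0.004 0.041] [ 13  25 183] (np.int64(251), np.int64(216)) [0.468 0.012 0.034] [ 12  23 189] (np.int64(252), np.int64(216)) [0.469 0.007 0.037] [ 13  29 160] (np.int64(253), np.int64(216)) [0.472 0.007 0.036] [ 12  28 153] (np.int64(254), np.int64(216)) [0.476 0.008 0.034] [ 12  25 172] (np.int64(252), np.int64(217)) [0.468 0.006 0.034] [ 12  28 155] (np.int64(253), np.int64(217)) [0.471 0.004 0.034] [ 10  31 147] (np.int64(254), np.int64(217)) [0.475 0.006 0.031] [ 13  26 175] (np.int64(252), np.int64(218)) [0.468 0.004 0.031] [ 12  28 154] 
pad z 0.0003951834068435488 0.0034930139317949456 table -0.0005639154293341025
```

```bash
python3 - <<'E'
from h import *
c=load('top');im=c['img'][175:230,230:295]
cv2.imwrite('pics/tB.png',cv2.resize(im,(780,660),interpolation=cv2.INTER_NEAREST)[:600])
c=load('side');im=c['img'][180:240,215:290]
cv2.imwrite('pics/sB.png',cv2.resize(im,(750,600),interpolation=cv2.INTER_NEAREST))
E
```

```text
(no output)
```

View pics/tB.png

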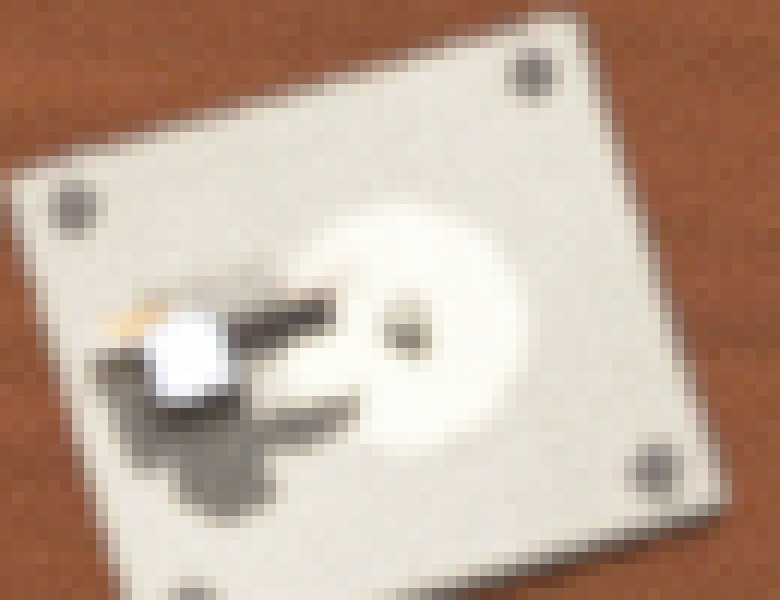

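View pics/sB.png

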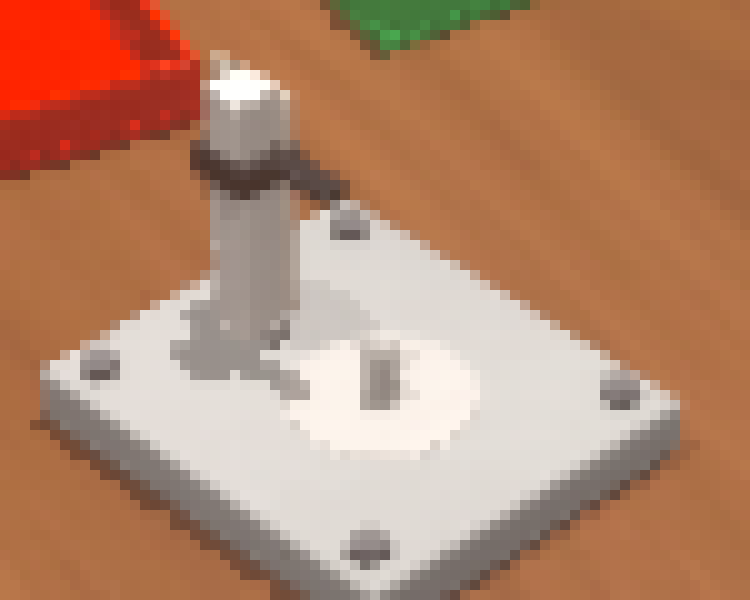

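```bash
python3 - <<'E'
from h import *
T=load('top');S=load('side')
print('disc top',ray(T,263.25,201.75,.02),'side',ray(S,252.8,219.2,.02))
# post tip: top view tip pixel, side view tip pixel
print('posttip top',ray(T,230+406/12-.5,175+318/12-.5,.041),'side',ray(S,215+380/10-.5,180+348/10-.5,.042))
# screws
st=[(72,207),(533,72),(655,470),(190,592)]
for a in st: print('T',ray(T,230+a[0]/12-.5,175+a[1]/12-.5,.02).round(4))
ss=[(99,364),(350,224),(620,391),(369,550)]
for a in ss: print('S',ray(S,215+a[0]/10-.5,180+a[1]/10-.5,.02).round(4))
print('T mean',np.mean([ray(T,230+a[0]/12-.5,175+a[1]/12-.5,.02) for a in st],0),'S mean',np.mean([ray(S,215+a[0]/10-.5,180+a[1]/10-.5,.02) for a in ss],0))
for n,c,b in(('top',T,(240,180,290,225)),('side',S,(235,205,270,235))):
    x0,y0,x1,y1=b; s=c['img'][y0:y1,x0:x1].min(2); up=cv2.resize(s,None,fx=8,fy=8,interpolation=cv2.INTER_CUBIC)
    th=(235 if n=='top' else 228)
    m=(up>th).astype('uint8'); m=cv2.morphologyEx(m,cv2.MORPH_OPEN,np.ones((9,9)))
    cs,_=cv2.findContours(m,0,1); k=max(cs,key=cv2.contourArea); k=cv2.convexHull(k); e=cv2.fitEllipse(k)
    u=(e[0][0]+.5)/8-.5+x0; v=(e[0][1]+.5)/8-.5+y0; print(n,(u,v),np.array(e[1])/8,ray(c,u,v,.02))
E
```

```text
disc top [0.47141217 0.01137843 0.02      ] side [0.47343848 0.01110264 0.02      ]
posttip top [0.47067865 0.01174804 0.041     ] side [0.47103714 0.00756124 0.042     ]
T [0.5012 0.0944 0.02  ]
T [ 0.5362 -0.0208  0.02  ]
T [ 0.436  -0.0505  0.02  ]
T [0.4054 0.0643 0.02  ]
S [0.4037 0.0663 0.02  ]
S [0.5041 0.0958 0.02  ]
S [ 0.5384 -0.0198  0.02  ]
S [ 0.4377 -0.0511  0.02  ]
T mean [0.46970606 0.0218426  0.02      ] S mean [0.4709811  0.02278174 0.02      ]
top (262.99103927612305, 201.8070583343506) [19.48653984 19.7526989 ] [0.47123709 0.01215122 0.02      ]
side (252.72847747802734, 219.0149049758911) [11.77281284 18.87590408] [0.47365265 0.01201425 0.02      ]
```

```bash
cat >> h.py <<'E'
from scipy.spatial.transform import Rotation as Ro
def go(p,yaw=None):
    s=r.read_state(); A=Ro.from_quat(s['eef_rot']); x=A.apply([1,0,0]); y=yaw
    if yaw is None: y=np.degrees(np.arctan2(x[1],x[0]))
    y=np.radians(y); G=Ro.from_matrix(np.array([[np.cos(y),np.sin(y),0],[np.sin(y),-np.cos(y),0],[0,0,-1]]).astype(float))
    d=A.inv().apply(np.array(p)-s['ee_pos'])*1000; rv=(A.inv()*G).as_rotvec(degrees=True)
    print('t',round(s['time'],3),'pos',s['ee_pos'].round(4),'yaw',np.degrees(np.arctan2(x[1],x[0])).round(2),'tilt',A.apply([0,0,1]).round(4),'F',s['ft_force'].round(2),'w',s['width'].round(4),'j',s['joint_positions'].round(2))
    print('MOVE xyz',d.round(2),'|d|',np.linalg.norm(d).round(1),'rot',rv.round(2))
E
python3 -c "
from h import *
go([.40,.22,.25],-5)"
```

```text
Traceback (most recent call last):
  File "h.py", line 26, in go
    print('t',round(s['time'],3),'pos',s['ee_pos'].round(4),'yaw',np.degrees(np.arctan2(x[1],x[0])).round(2),'tilt',A.apply([0,0,1]).round(4),'F',s['ft_force'].round(2),'w',s['width'].round(4),'j',s['joint_positions'].round(2))
                                                                                                                                                                             ^^^^^^^^^^^^^^^^
AttributeError: 'float' object has no attribute 'round'
```

```bash
sed -i "s/s\['width'\].round(4)/round(float(s['width']),4)/" h.py
python3 -c "
from h import *
go([.40,.22,.25],17)"
```

```text
t 0.1 pos [0.197  0.5928 0.2299] yaw 71.62 tilt [-3.0e-04 -1.2e-03 -1.0e+00] F [ 0.38  0.61 -0.59] w 0.0868 j [-1.27  0.33 -0.06  1.46  0.02  1.35 -0.09]
MOVE xyz [-289.8   310.21  -19.76] |d| 425.0 rot [4.000e-02 6.000e-02 5.462e+01]
```

Emit:
apply_moves(
  increments=[
    {"grip":100,"xyz":[-58,62,-4],"rotation":[0,0,8]},
    {"grip":100,"xyz":[-116,124,-8],"rotation":[0,0,18]},
    {"grip":100,"xyz":[-174,186,-12],"rotation":[0,0,28]},
    {"grip":100,"xyz":[-232,248,-16],"rotation":[0,0,38]},
    {"grip":100,"xyz":[-290,310,-20],"rotation":[0,0,48]},
  ],
)

```text
time: 0.72
ee_pos: [0.3466, 0.3167, 0.2448]
eef_rot: [0.979, 0.202, -0.0, 0.001]
ft_force: [1.8, 0.5, 0.8]
width: 0.0541
```

```bash
python3 -c "
from h import *
go([.447,-.247,.2],17)"
```

```text
t 0.725 pos [0.3466 0.3167 0.2448] yaw 23.29 tilt [-5.0e-04 -1.1e-03 -1.0e+00] F [1.83 0.5  0.83] w 0.0541 j [-1.01 -0.03  0.17  1.84  0.01  1.33 -0.44]
MOVE xyz [-130.58  557.44   45.37] |d| 574.3 rot [0.05 0.05 6.29]
```

Emit:
apply_moves(
  increments=[
    {"grip":100,"xyz":[-5,62,0],"rotation":[0,0,3]},
    {"grip":100,"xyz":[-5,124,0],"rotation":[0,0,6]},
    {"grip":100,"xyz":[-10,186,0],"rotation":[0,0,6]},
    {"grip":100,"xyz":[-25,248,0],"rotation":[0,0,6]},
    {"grip":100,"xyz":[-45,305,5],"rotation":[0,0,6]},
  ],
)

```text
time: 1.35
ee_pos: [0.4259, 0.017, 0.2401]
eef_rot: [0.989, 0.15, -0.0, 0.0]
ft_force: [1.2, -0.1, 0.7]
width: 0.0527
```

```bash
python3 -c "
from h import *
go([.447,-.247,.16],17)"
```

```text
t 1.35 pos [0.4259 0.017  0.2401] yaw 17.28 tilt [ 0.e+00 -9.e-04 -1.e+00] F [ 1.25 -0.12  0.67] w 0.0527 j [-0.72 -0.17  0.52  1.96  0.09  1.34  0.07]
MOVE xyz [-58.3  258.31  80.36] |d| 276.7 rot [0.05 0.01 0.28]
```

Emit:
apply_moves(
  increments=[
    {"grip":100,"xyz":[-14,62,10],"rotation":[0,0,0]},
    {"grip":100,"xyz":[-28,124,30],"rotation":[0,0,0]},
    {"grip":100,"xyz":[-42,186,55],"rotation":[0,0,0]},
    {"grip":100,"xyz":[-58,245,75],"rotation":[0,0,0]},
    {"grip":100,"xyz":[-58,258,80],"rotation":[0,0,0]},
  ],
)

```text
time: 1.98
ee_pos: [0.4459, -0.2498, 0.1596]
eef_rot: [0.989, 0.148, -0.001, 0.001]
ft_force: [-0.7, 0.8, 0.1]
width: 0.0533
```

```bash
python3 - <<'E'
from h import *
go([.447,-.247,.16],17)
c=cam('side'); cv2.imwrite('pics/s1.png',cv2.resize(c['img'][180:310,210:360],(690,598),interpolation=cv2.INTER_CUBIC))
E
```

```text
t 1.975 pos [ 0.4459 -0.2498  0.1596] yaw 17.08 tilt [-8.e-04 -2.e-03 -1.e+00] F [-0.68  0.8   0.08] w 0.0533 j [-0.43  0.18  0.95  1.89 -0.16  1.15  0.87]
MOVE xyz [ 1.82 -2.35 -0.41] |d| 3.0 rot [0.1  0.08 0.08]
```

View pics/s1.png

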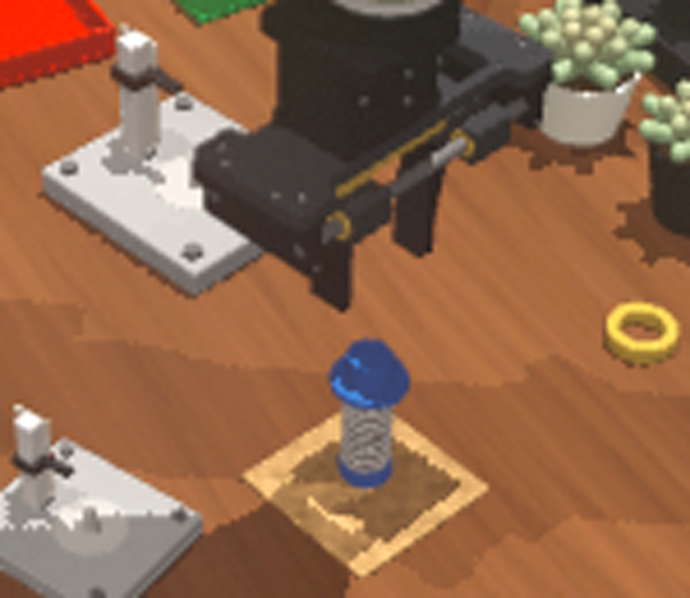

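Emit:
apply_moves(
  increments=[
    {"grip":100,"xyz":[2,-2,20],"rotation":[0,0,0]},
    {"grip":100,"xyz":[2,-2,45],"rotation":[0,0,0]},
    {"grip":100,"xyz":[2,-2,65],"rotation":[0,0,0]},
    {"grip":100,"xyz":[2,-2,73],"rotation":[0,0,0]},
    {"grip":100,"xyz":[2,-2,73],"rotation":[0,0,0]},
  ],
  squeeze=25,
)

```text
time: 2.65
ee_pos: [0.4469, -0.2491, 0.0857]
eef_rot: [0.989, 0.148, -0.001, 0.001]
ft_force: [0.6, 0.0, -0.1]
width: 0.0532
```

```bash
python3 - <<'E'
from h import *
go([.447,-.247,.086],17)
c=cam('side'); cv2.imwrite('pics/s2.png',cv2.resize(c['img'][220:300,250:350],(750,600),interpolation=cv2.INTER_CUBIC))
E
```

```text
t 2.65 pos [ 0.4469 -0.2491  0.0857] yaw 17.04 tilt [-0.0023 -0.0032 -1.    ] F [ 0.62  0.03 -0.07] w 0.0532 j [-0.36  0.3   0.9   1.96 -0.28  1.01  0.96]
MOVE xyz [ 0.73 -2.01 -0.34] |d| 2.2 rot [0.14 0.18 0.04]
```

View pics/s2.png

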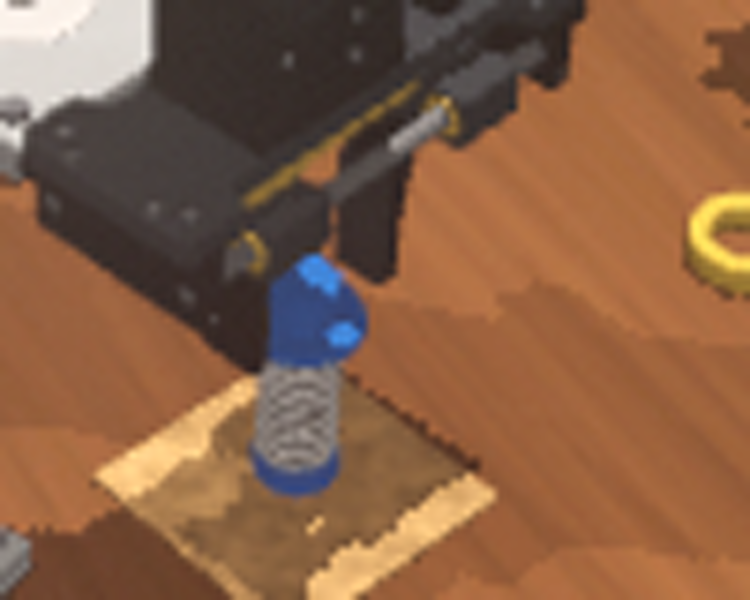

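Emit:
apply_moves(
  increments=[
    {"grip":150,"xyz":[0,-2,0],"rotation":[0,0,0]},
    {"grip":190,"xyz":[0,-2,0],"rotation":[0,0,0]},
    {"grip":230,"xyz":[0,-2,0],"rotation":[0,0,0]},
    {"grip":255,"xyz":[0,-2,0],"rotation":[0,0,0]},
    {"grip":255,"xyz":[0,-2,0],"rotation":[0,0,0]},
  ],
  squeeze=30,
)

```text
time: 3.32
ee_pos: [0.4469, -0.2474, 0.0863]
eef_rot: [0.989, 0.148, -0.001, 0.002]
ft_force: [1.6, 0.2, 0.8]
width: 0.0245
```

Emit:
apply_moves(
  increments=[
    {"grip":255,"xyz":[0,0,-5],"rotation":[0,0,0]},
    {"grip":255,"xyz":[0,0,-20],"rotation":[0,0,0]},
    {"grip":255,"xyz":[0,0,-45],"rotation":[0,0,0]},
    {"grip":255,"xyz":[0,0,-70],"rotation":[0,0,0]},
    {"grip":255,"xyz":[0,0,-80],"rotation":[0,0,0]},
  ],
)

```text
time: 3.95
ee_pos: [0.4475, -0.2475, 0.1682]
eef_rot: [0.989, 0.148, 0.0, 0.002]
ft_force: [0.5, -0.7, -2.0]
width: 0.025
```

```bash
python3 - <<'E'
from h import *
go([.472,.0115,.17],17)
c=cam('side'); cv2.imwrite('pics/s3.png',cv2.resize(c['img'][190:310,230:380],(750,600),interpolation=cv2.INTER_CUBIC))
E
```

```text
t 3.95 pos [ 0.4475 -0.2475  0.1682] yaw 17.04 tilt [ 0.0015 -0.0035 -1.    ] F [ 0.55 -0.68 -1.97] w 0.025 j [-0.45  0.16  0.96  1.88 -0.14  1.17  0.85]
MOVE xyz [  99.28 -240.49   -2.7 ] |d| 260.2 rot [ 0.22 -0.02  0.04]
```

View pics/s3.png

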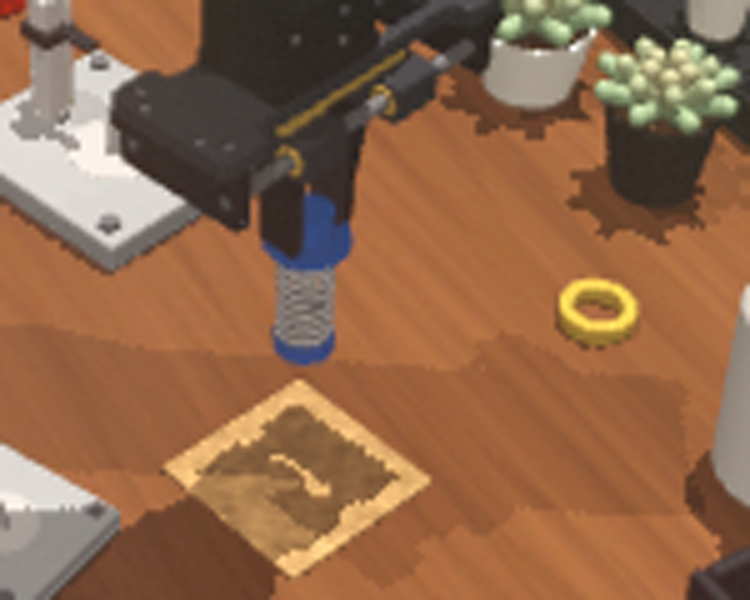

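Emit:
apply_moves(
  increments=[
    {"grip":255,"xyz":[22,-54,-18],"rotation":[0,0,0]},
    {"grip":255,"xyz":[46,-112,-22],"rotation":[0,0,0]},
    {"grip":255,"xyz":[70,-170,-22],"rotation":[0,0,0]},
    {"grip":255,"xyz":[92,-222,-22],"rotation":[0,0,0]},
    {"grip":255,"xyz":[99,-240,-22],"rotation":[0,0,0]},
  ],
)

```text
time: 4.62
ee_pos: [0.4716, 0.0146, 0.189]
eef_rot: [0.989, 0.151, 0.0, 0.002]
ft_force: [0.2, 0.1, -1.4]
width: 0.0251
```

Emit:
apply_moves(
  increments=[
    {"grip":255,"xyz":[0,0,0],"rotation":[0,0,0]},
    {"grip":255,"xyz":[0,0,0],"rotation":[0,0,0]},
  ],
)

```text
time: 4.88
ee_pos: [0.4714, 0.013, 0.1887]
eef_rot: [0.989, 0.15, -0.0, 0.002]
ft_force: [0.4, -0.1, -0.8]
width: 0.0248
```

```bash
python3 - <<'E'
from h import *
go([.472,.0115,.18],17)
for n,b in(('side',(170,250,210,310)),('top',(165,235,225,300))):
    c=cam(n); np.savez(f'{n}1.npz',**{k:c[k] for k in('img','range_z','R','t','f','cx','cy')})
    im=c['img'][b[0]:b[1],b[2]:b[3]]; s=min(800/im.shape[1],600/im.shape[0])
    cv2.imwrite(f'pics/{n}4.png',cv2.resize(im,None,fx=s,fy=s,interpolation=cv2.INTER_CUBIC)); print(s,b)
E
```

```text
t 4.875 pos [0.4714 0.013  0.1887] yaw 17.22 tilt [ 3.e-04 -4.e-03 -1.e+00] F [ 0.43 -0.06 -0.79] w 0.0248 j [-0.84 -0.01  0.72  1.94  0.01  1.21  0.18]
MOVE xyz [0.15 1.53 8.74] |d| 8.9 rot [0.22 0.05 0.22]
7.5 (170, 250, 210, 310)
8.571428571428571 (165, 235, 225, 300)
```

View pics/side4.png

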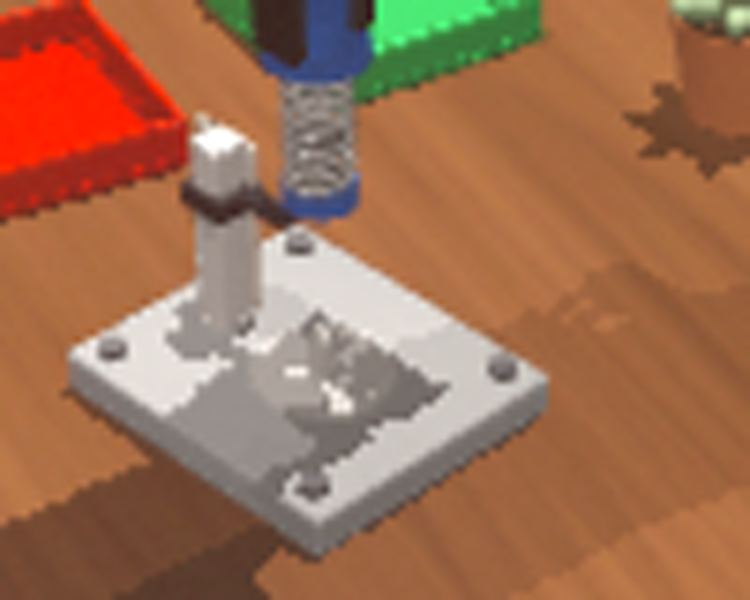

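View pics/top4.png

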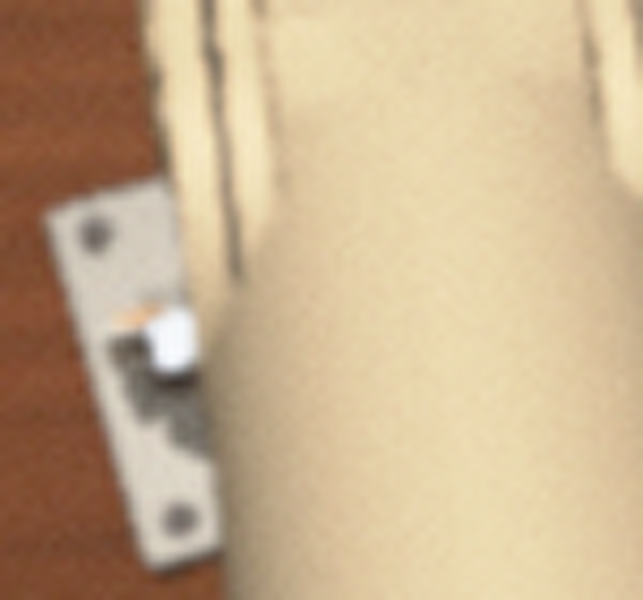

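```bash
python3 - <<'E'
from h import *
d=np.load('side1.npz'); c={k:(d[k] if d[k].ndim else float(d[k])) for k in d.files}
hsv=cv2.cvtColor(c['img'],cv2.COLOR_BGR2HSV).astype(int); W=world(c)
m=(abs(hsv[...,0]-112)<14)&(hsv[...,1]>90); m[:190]=0;m[202:]=0;m[:,:243]=0;m[:,262:]=0
ys,xs=np.nonzero(m); print(len(xs),xs.min(),xs.max(),ys.min(),ys.max())
for y in range(ys.min(),ys.max()+1):
    q=xs[ys==y]; print(y,q.min(),q.max(),(q.min()+q.max())/2)
zf=.1887-.0823
# predicted pixel for foot outline if axis at p
for p in((.4714,.013),(.472,.012),(.4735,.012)):
    a=np.linspace(0,6.283,60); pts=np.array([proj(c,(p[0]+.015*np.cos(t),p[1]+.015*np.sin(t),z)) for t in a for z in(zf,zf+.008)])
    print(p,'u',pts[:,0].min().round(2),pts[:,0].max().round(2),'v',pts[:,1].min().round(2),pts[:,1].max().round(2),'post tip',proj(c,(*p,.042)).round(2),'base',proj(c,(*p,.02)).round(2),'disc', )
print('foot surface pts',np.median(W[m],0))
# coil centre per row
s=load('side')
E
```

```text
22 248 256 195 198
195 256 256 256.0
196 248 256 252.0
197 248 256 252.0
198 249 255 252.0
(0.4714, 0.013) u 246.24 256.56 v 190.62 198.77 post tip [251.8  213.29] base [251.92 219.05] disc
(0.472, 0.012) u 246.57 256.9 v 190.74 198.89 post tip [252.13 213.41] base [252.24 219.17] disc
(0.4735, 0.012) u 247.03 257.35 v 190.6 198.75 post tip [252.57 213.27] base [252.69 219.03] disc
foot surface pts [ 0.46743659 -0.00097924  0.11286725]
```

Emit:
apply_moves(
  increments=[
    {"grip":255,"xyz":[0,1,15],"rotation":[0.2,0,0]},
    {"grip":255,"xyz":[0,1,30],"rotation":[0.2,0,0]},
    {"grip":255,"xyz":[0,1,45],"rotation":[0.2,0,0]},
    {"grip":255,"xyz":[0,1,58],"rotation":[0.2,0,0]},
    {"grip":255,"xyz":[0,1,58],"rotation":[0.2,0,0]},
  ],
)

```text
time: 5.6
ee_pos: [0.4712, 0.0115, 0.1298]
eef_rot: [0.989, 0.149, -0.001, 0.0]
ft_force: [0.5, -0.8, -0.3]
width: 0.025
```

```bash
python3 - <<'E'
from h import *
go([.4715,.012,.127],17)
c=cam('side'); im=c['img'][170:250,210:310]
np.savez('side2.npz',**{k:c[k] for k in('img','range_z','R','t','f','cx','cy')})
cv2.imwrite('pics/side5.png',cv2.resize(im,None,fx=7.5,fy=7.5,interpolation=cv2.INTER_CUBIC))
s=r.read_state(); zf=s['ee_pos'][2]-.0823
for p in((.4735,.012),(.4735,.011)):
    pts=np.array([proj(c,(p[0]+.015*np.cos(t),p[1]+.015*np.sin(t),z)) for t in np.linspace(0,6.283,60) for z in(zf,zf+.008)])
    a=pts.min(0);b=pts.max(0); print(p,'crop px u',(a[0]-209.5)*7.5,(b[0]-209.5)*7.5,'v',(b[1]-169.5)*7.5)
E
```

```text
t 5.6 pos [0.4712 0.0115 0.1298] yaw 17.17 tilt [-0.0023 -0.0013 -1.    ] F [ 0.48 -0.8  -0.32] w 0.025 j [-0.82  0.08  0.74  2.01 -0.06  1.08  0.24]
MOVE xyz [ 0.47 -0.37  2.81] |d| 2.9 rot [0.03 0.15 0.17]
(0.4735, 0.012) crop px u 284.82510933048957 360.28815836273327 v 338.73915249752395
(0.4735, 0.011) crop px u 285.92884729086006 361.42858222808127 v 340.1052981059147
```

View pics/side5.png

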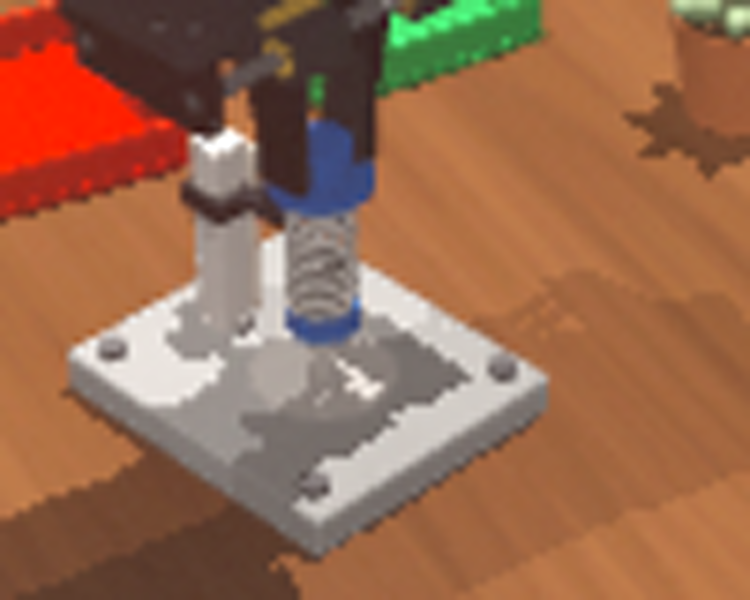

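Emit:
apply_moves(
  increments=[
    {"grip":255,"xyz":[0.4,-0.5,4],"rotation":[0,0.1,0]},
    {"grip":255,"xyz":[0.4,-0.5,7],"rotation":[0,0.1,0]},
    {"grip":255,"xyz":[0.4,-0.5,10],"rotation":[0,0.1,0]},
    {"grip":255,"xyz":[0.4,-0.5,12],"rotation":[0,0.1,0]},
    {"grip":255,"xyz":[0.4,-0.5,12],"rotation":[0,0.1,0]},
  ],
)

```text
time: 6.28
ee_pos: [0.4719, 0.0121, 0.1185]
eef_rot: [0.989, 0.149, 0.0, 0.0]
ft_force: [0.8, 0.4, -0.6]
width: 0.0249
```

```bash
python3 - <<'E'
from h import *
go([.4717,.012,.1023],17)
print(r.read_state()['torque'])
E
```

```text
t 6.275 pos [0.4719 0.0121 0.1185] yaw 17.17 tilt [ 4.e-04 -5.e-04 -1.e+00] F [ 0.78  0.36 -0.59] w 0.0249 j [-0.82  0.1   0.74  2.02 -0.07  1.05  0.25]
MOVE xyz [-0.18  0.06 16.18] |d| 16.2 rot [ 0.03 -0.01  0.17]
[-0.12269827  0.01457116 -0.01794901]
```

Emit:
apply_moves(
  increments=[
    {"grip":255,"xyz":[0,0,4],"rotation":[0,0,0]},
    {"grip":255,"xyz":[0,0,8],"rotation":[0,0,0]},
    {"grip":255,"xyz":[0,0,12],"rotation":[0,0,0]},
    {"grip":255,"xyz":[0,0,14],"rotation":[0,0,0]},
    {"grip":255,"xyz":[0,0,14],"rotation":[0,0,0]},
  ],
)

```text
time: 6.9
ee_pos: [0.4717, 0.012, 0.1043]
eef_rot: [0.989, 0.149, -0.0, 0.0]
ft_force: [0.0, -0.4, -0.8]
width: 0.0251
```

```bash
python3 - <<'E'
from h import *
go([.4717,.012,.1023],17)
c=cam('side'); im=c['img'][170:250,210:310]
cv2.imwrite('pics/side6.png',cv2.resize(im,None,fx=7.5,fy=7.5,interpolation=cv2.INTER_CUBIC))
E
```

```text
t 6.9 pos [0.4717 0.012  0.1043] yaw 17.16 tilt [ 1.e-04 -7.e-04 -1.e+00] F [ 0.05 -0.39 -0.81] w 0.0251 j [-0.81  0.12  0.74  2.04 -0.09  1.02  0.27]
MOVE xyz [-0.06  0.03  2.  ] |d| 2.0 rot [0.04 0.01 0.16]
```

View pics/side6.png

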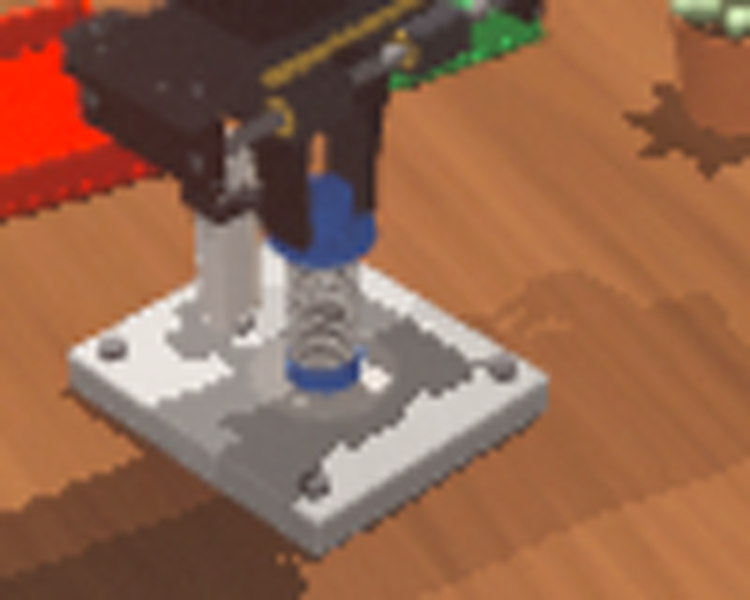

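```bash
cat >> h.py <<'E'
def avgF(n=8):
    F=[];z=[]
    for i in range(n):
        viewer.camera('side'); s=r.read_state(); F.append(s['ft_force']); z.append(s['ee_pos'])
    F=np.array(F); print('t',round(s['time'],2),'Fmean',F.mean(0).round(2),'std',F.std(0).round(2),'Fz',F[:,2].round(2),'pos',np.mean(z,0).round(5),'w',round(float(s['width']),4)); return F.mean(0)
E
python3 -c "
from h import *
avgF(12)"
```

```text
t 7.55 Fmean [-0.01  0.19 -1.28] std [0.51 0.5  0.37] Fz [-1.19 -0.68 -1.24 -1.45 -1.9  -1.04 -1.   -0.68 -1.6  -1.57 -1.38 -1.63] pos [0.47188 0.01212 0.10453] w 0.0249
```

Emit:
apply_moves(
  increments=[
    {"grip":255,"xyz":[0,0,1],"rotation":[0,0,0]},
    {"grip":255,"xyz":[0,0,2],"rotation":[0,0,0]},
    {"grip":255,"xyz":[0,0,2.5],"rotation":[0,0,0]},
  ],
)

```text
time: 7.92
ee_pos: [0.472, 0.0122, 0.1022]
eef_rot: [0.989, 0.149, 0.0, 0.0]
ft_force: [-1.2, -0.1, 4.4]
width: 0.0248
```

```bash
python3 -c "
from h import *
avgF(8)"
```

```text
t 8.32 Fmean [-0.46 -0.05  4.56] std [0.41 0.43 0.66] Fz [3.7  3.63 5.15 4.42 4.18 5.44 5.29 4.7 ] pos [0.47205 0.01217 0.1022 ] w 0.0249
```

Emit:
apply_moves(
  increments=[
    {"grip":255,"xyz":[0,0,1],"rotation":[0,0,0]},
    {"grip":255,"xyz":[0,0,2],"rotation":[0,0,0]},
    {"grip":255,"xyz":[0,0,2],"rotation":[0,0,0]},
  ],
)

```text
time: 8.7
ee_pos: [0.4724, 0.0124, 0.1008]
eef_rot: [0.989, 0.149, 0.001, -0.0]
ft_force: [-2.8, 0.8, 11.5]
width: 0.0247
```

```bash
python3 -c "
from h import *
avgF(6)"
```

```text
t 9.0 Fmean [-2.9   0.54 11.52] std [0.43 0.43 0.33] Fz [11.67 11.54 11.96 11.05 11.13 11.78] pos [0.47239 0.01242 0.10079] w 0.0251
```

Emit:
apply_moves(
  increments=[
    {"grip":255,"xyz":[0,0,1],"rotation":[0,0,0]},
    {"grip":255,"xyz":[0,0,2],"rotation":[0,0,0]},
    {"grip":255,"xyz":[0,0,2],"rotation":[0,0,0]},
  ],
)

```text
time: 9.38
ee_pos: [0.4725, 0.0125, 0.0994]
eef_rot: [0.989, 0.149, 0.001, -0.0]
ft_force: [-4.5, -0.3, 11.4]
width: 0.0247
```

```bash
python3 -c "
from h import *
avgF(6)"
```

```text
t 9.68 Fmean [-3.63 -0.06 12.56] std [0.45 0.48 0.58] Fz [13.04 12.12 12.12 13.56 11.96 12.58] pos [0.47251 0.01255 0.09936] w 0.0251
```

Emit:
apply_moves(
  increments=[
    {"grip":255,"xyz":[-0.4,0,1],"rotation":[0,0,0]},
    {"grip":255,"xyz":[-0.8,0,2],"rotation":[0,0,0]},
    {"grip":255,"xyz":[-0.8,0,3],"rotation":[0,0,0]},
  ],
)

```text
time: 10.05
ee_pos: [0.4724, 0.0125, 0.0973]
eef_rot: [0.989, 0.149, 0.001, -0.001]
ft_force: [-3.4, 0.4, 14.8]
width: 0.0248
```

```bash
python3 -c "
from h import *
avgF(5); go([.4717,.012,.0923],17)"
```

```text
t 10.3 Fmean [-2.47  0.42 13.99] std [0.46 0.48 0.51] Fz [14.68 14.5  13.38 13.79 13.58] pos [0.47238 0.01253 0.09721] w 0.0247
t 10.3 pos [0.4724 0.0125 0.0972] yaw 17.18 tilt [ 0.0023  0.0016 -1.    ] F [-2.71  1.25 13.58] w 0.0247 j [-0.81  0.13  0.73  2.04 -0.11  1.    0.28]
MOVE xyz [-0.83  0.31  4.93] |d| 5.0 rot [-0.05 -0.15  0.18]
```

Emit:
apply_moves(
  increments=[
    {"grip":255,"xyz":[-0.6,0,1],"rotation":[0,0,0]},
    {"grip":255,"xyz":[-1.2,0,2],"rotation":[0,0,0]},
    {"grip":255,"xyz":[-1.2,0,3.3],"rotation":[0,0,0]},
    {"grip":255,"xyz":[-1.2,0,3.3],"rotation":[0,0,0]},
  ],
)

```text
time: 10.8
ee_pos: [0.4722, 0.0125, 0.095]
eef_rot: [0.989, 0.149, 0.002, -0.001]
ft_force: [-1.5, 0.5, 15.6]
width: 0.0253
```

```bash
python3 -c "
from h import *
avgF(10); go([.4717,.012,.0923],17)
c=cam('side'); im=c['img'][170:250,210:310]
cv2.imwrite('pics/side7.png',cv2.resize(im,None,fx=7.5,fy=7.5,interpolation=cv2.INTER_CUBIC))
"
```

```text
t 11.3 Fmean [-2.44  0.5  15.46] std [0.46 0.48 0.4 ] Fz [15.   15.02 15.55 15.81 15.   15.84 15.86 15.78 15.81 14.88] pos [0.47217 0.01251 0.09498] w 0.0251
t 11.3 pos [0.4722 0.0125 0.095 ] yaw 17.19 tilt [ 0.004   0.0025 -1.    ] F [-2.22 -0.   14.88] w 0.0251 j [-0.8   0.13  0.73  2.05 -0.11  0.99  0.28]
MOVE xyz [-0.64  0.35  2.71] |d| 2.8 rot [-0.07 -0.26  0.19]
```

View pics/side7.png

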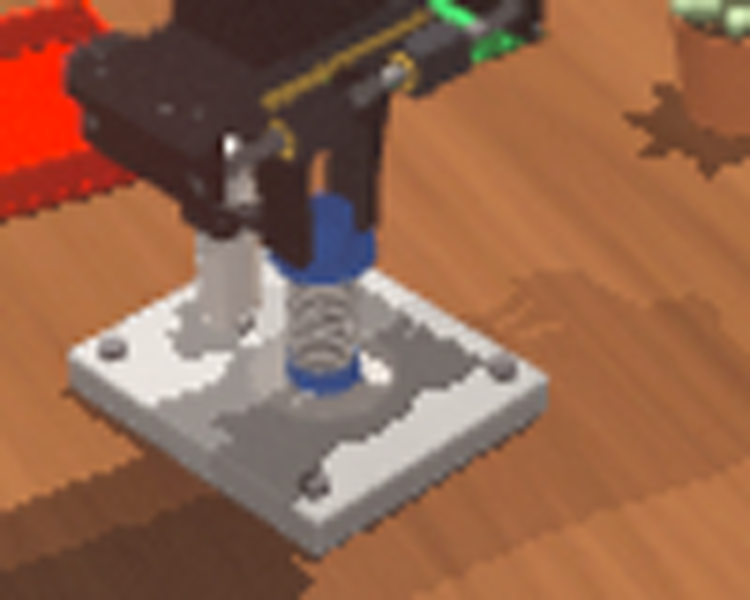

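Emit:
apply_moves(
  increments=[
    {"grip":255,"xyz":[-1,0,1.6],"rotation":[0,-0.2,0]},
    {"grip":255,"xyz":[-1,0,1.6],"rotation":[0,-0.2,0]},
    {"grip":255,"xyz":[-1,0,1.6],"rotation":[0,-0.2,0]},
    {"grip":255,"xyz":[-1,0,1.6],"rotation":[0,-0.2,0]},
  ],
)

```text
time: 11.85
ee_pos: [0.4722, 0.0125, 0.0945]
eef_rot: [0.989, 0.149, 0.001, -0.001]
ft_force: [-1.9, 0.3, 16.8]
width: 0.0252
```

```bash
python3 -c "
from h import *
avgF(20); go([.4717,.012,.1023],17)
"
```

```text
t 12.85 Fmean [-2.7   0.48 16.05] std [0.6  0.41 0.5 ] Fz [15.68 16.52 14.97 15.95 16.12 16.05 15.63 15.89 16.21 15.78 16.73 15.22
 17.22 16.47 16.58 16.29 16.15 15.63 15.89 15.97] pos [0.47223 0.01251 0.09452] w 0.0246
t 12.85 pos [0.4722 0.0125 0.0945] yaw 17.19 tilt [ 0.0024  0.0024 -1.    ] F [-1.5   0.38 15.97] w 0.0246 j [-0.8   0.14  0.73  2.05 -0.11  0.99  0.29]
MOVE xyz [-0.64  0.31 -7.77] |d| 7.8 rot [-0.09 -0.17  0.19]
```

Emit:
apply_moves(
  increments=[
    {"grip":255,"xyz":[-0.2,0.1,-3],"rotation":[0,0,0]},
    {"grip":255,"xyz":[-0.4,0.2,-6],"rotation":[0,-0.1,0]},
    {"grip":255,"xyz":[-0.5,0.3,-9],"rotation":[0,-0.1,0]},
    {"grip":255,"xyz":[-0.5,0.3,-11],"rotation":[0,-0.1,0]},
    {"grip":255,"xyz":[-0.5,0.3,-11],"rotation":[0,-0.1,0]},
  ],
)

```text
time: 13.48
ee_pos: [0.4716, 0.012, 0.1053]
eef_rot: [0.989, 0.149, 0.0, -0.001]
ft_force: [0.2, 0.2, -0.9]
width: 0.025
```

```bash
python3 -c "
from h import *
avgF(4); go([.4717,.012,.19],17)
"
```

```text
t 13.68 Fmean [ 0.06 -0.14 -1.69] std [0.43 1.07 0.4 ] Fz [-1.28 -1.36 -1.87 -2.26] pos [0.47163 0.01201 0.10528] w 0.0252
t 13.675 pos [0.4717 0.012  0.1053] yaw 17.19 tilt [ 5.0e-04  1.8e-03 -1.0e+00] F [-0.48  1.46 -2.26] w 0.0252 j [-0.81  0.12  0.74  2.04 -0.09  1.02  0.27]
MOVE xyz [  0.1   -0.12 -84.67] |d| 84.7 rot [-0.09 -0.06  0.19]
```

Emit:
apply_moves(
  increments=[
    {"grip":255,"xyz":[0,0.2,-20],"rotation":[0,0,0]},
    {"grip":255,"xyz":[0,0.3,-40],"rotation":[0,0,0]},
    {"grip":255,"xyz":[0,0.3,-65],"rotation":[0,0,0]},
    {"grip":255,"xyz":[0,0.3,-90],"rotation":[0,0,0]},
    {"grip":255,"xyz":[0,0.3,-110],"rotation":[0,0,0]},
  ],
)

```text
time: 14.3
ee_pos: [0.4718, 0.0115, 0.2162]
eef_rot: [0.989, 0.149, 0.001, -0.001]
ft_force: [-0.1, 0.3, -0.8]
width: 0.0247
```

```bash
python3 - <<'E'
from h import *
go([.6243,.2643,.22],17)
c=cam('side'); im=c['img'][165:245,205:305]
np.savez('side3.npz',**{k:c[k] for k in('img','range_z','R','t','f','cx','cy')})
cv2.imwrite('pics/side8.png',cv2.resize(im,None,fx=7.5,fy=7.5,interpolation=cv2.INTER_NEAREST))
E
```

```text
t 14.3 pos [0.4718 0.0115 0.2162] yaw 17.18 tilt [ 8.e-04  2.e-03 -1.e+00] F [-0.1   0.29 -0.77] w 0.0247 j [-0.85 -0.04  0.72  1.9   0.02  1.27  0.17]
MOVE xyz [ 220.44 -196.47   -3.19] |d| 295.3 rot [-0.09 -0.08  0.18]
```

View pics/side8.png

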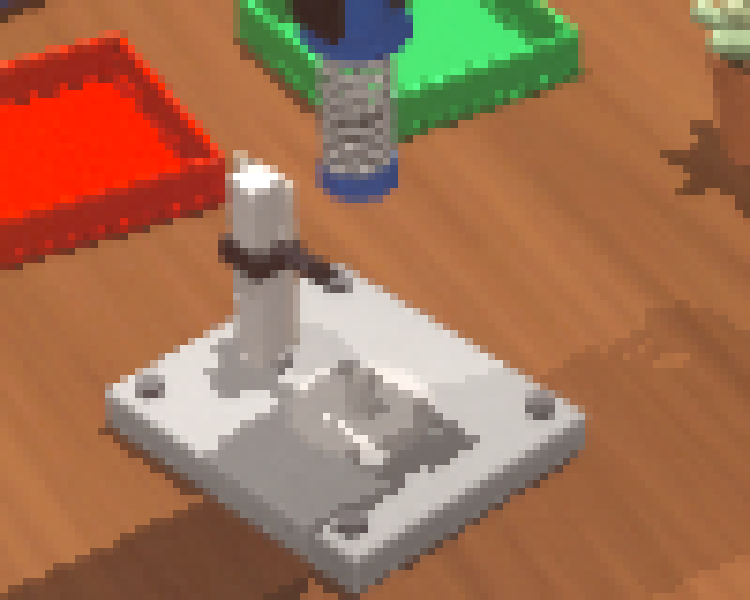

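```bash
python3 - <<'E'
from h import *
d=np.load('side3.npz'); c={k:(d[k] if d[k].ndim else float(d[k])) for k in d.files}
W=world(c)
im=c['img'].copy()
ex=np.array([.957,.29]);ey=np.array([-.29,.957]); o=np.array([.4735,.012])
for z in(.072,.079):
    print(z)
    for a,b in((-5,17.5),(5,17.5),(-5,40),(5,40),(0,17.5)):
        p=proj(c,(*(o+ex*a/1e3+ey*b/1e3),z)); print(a,b,'crop',((p-[204.5,164.5])*7.5).round(1))
# depth of dark pixels
g=c['img'].max(2)
for v in range(195,206):
    for u in range(233,254):
        if g[v,u]<90: 
            q=W[v,u]; rel=q[:2]-np.array([.472,.012]); print((u,v),(rel@ex*1e3).round(0),(rel@ey*1e3).round(0),(q[2]*1e3).round(1),end=' | ')
    print()
E
python3 - <<'E'
import sys; sys.path.insert(0,'.')
import os; os.chdir('.')
from h import *
c=load('side');g=c['img'].max(2);W=world(c);ex=np.array([.957,.29]);ey=np.array([-.29,.957])
print('initial')
for v in range(193,203):
    for u in range(233,252):
        if g[v,u]<100:
            q=W[v,u]; rel=q[:2]-np.array([.472,.012]); print((u,v),(rel@ex*1e3).round(0),(rel@ey*1e3).round(0),(q[2]*1e3).round(1),end=' | ')
    print()
E
```

```text
0.072
-5 17.5 crop [320.  292.2]
5 17.5 crop [338.3 281.8]
-5 40 crop [281.9 268.7]
5 40 crop [300.2 258.4]
0 17.5 crop [329.2 287. ]
0.079
-5 17.5 crop [319.6 277.9]
5 17.5 crop [338.  267.6]
-5 40 crop [281.4 254.5]
5 40 crop [299.7 244.3]
0 17.5 crop [328.8 272.7]


(235, 197) -11.0 63.0 76.3 | 
(235, 198) -16.0 58.0 77.4 | (236, 198) -14.0 55.0 78.3 | (241, 198) -7.0 40.0 82.1 | (243, 198) -1.0 38.0 80.3 | (244, 198) 2.0 37.0 79.3 | 
(235, 199) -16.0 58.0 73.5 | (236, 199) -18.0 51.0 78.2 | (237, 199) -14.0 51.0 76.6 | (238, 199) -12.0 48.0 76.8 | (239, 199) -14.0 41.0 81.5 | (240, 199) -13.0 38.0 82.6 | (241, 199) -6.0 41.0 77.6 | (242, 199) -6.0 37.0 79.1 | (243, 199) -4.0 35.0 79.7 | (244, 199) -2.0 33.0 79.6 | 
(237, 200) -13.0 52.0 71.6 | (238, 200) -13.0 47.0 74.5 | (239, 200) -14.0 41.0 77.7 | (240, 200) -9.0 43.0 74.0 | (241, 200) -8.0 40.0 75.4 | (242, 200) -3.0 41.0 72.3 | (243, 200) -6.0 32.0 78.4 | (244, 200) -3.0 32.0 76.8 | (246, 200) -2.0 23.0 80.9 | (247, 200) 0.0 22.0 80.2 | (248, 200) 4.0 21.0 78.8 | 
(238, 201) -15.0 45.0 72.8 | (239, 201) -15.0 41.0 74.5 | (24
[... 696 characters left out ...]
197) -13.0 51.0 83.3 | (238, 197) -15.0 45.0 87.4 | (239, 197) -14.0 41.0 88.5 | (240, 197) -8.0 44.0 84.0 | (241, 197) -7.0 40.0 85.7 | (242, 197) -6.0 36.0 87.3 | (243, 197) -5.0 34.0 87.8 | (244, 197) -2.0 32.0 87.4 | (245, 197) 1.0 31.0 86.5 | (246, 197) 2.0 28.0 87.3 | 
(237, 198) -17.0 47.0 83.6 | (238, 198) -15.0 45.0 83.3 | (239, 198) -11.0 44.0 81.9 | (240, 198) -10.0 41.0 83.0 | (241, 198) -6.0 41.0 80.8 | (244, 198) -5.0 29.0 86.8 | (245, 198) -9.0 20.0 93.0 | (246, 198) -2.0 23.0 88.1 | (247, 198) 2.0 23.0 86.1 | (248, 198) 2.0 19.0 88.1 | 
(238, 199) -11.0 49.0 75.6 | (239, 199) -15.0 41.0 82.0 | (246, 199) -3.0 22.0 85.8 | (247, 199) -3.0 18.0 88.0 | (248, 199) -1.0 16.0 87.7 |
```

```bash
python3 - <<'E'
from h import *
c=load('top'); cs=[(247,210),(309,206),(312,268),(250,271)]
P=[ray(c,a/1.5625-.3,b/1.5625-.3,.02) for a,b in cs]; print(np.round(P,3),np.mean(P,0))
cv2.imwrite('pics/tray.png',cv2.resize(c['img'][115:190,120:220],(800,600),interpolation=cv2.INTER_CUBIC))
go([.622,.265,.22],17)
E
```

```text
[[0.679 0.334 0.02 ]
 [0.688 0.213 0.02 ]
 [0.563 0.204 0.02 ]
 [0.557 0.323 0.02 ]] [0.62174491 0.26845731 0.02      ]
t 14.35 pos [0.4728 0.0115 0.2184] yaw 17.17 tilt [ 0.0035  0.0029 -1.    ] F [ 0.74 -0.5   1.14] w 0.0252 j [-0.85 -0.04  0.72  1.9   0.03  1.27  0.17]
MOVE xyz [ 217.36 -198.16   -0.37] |d| 294.1 rot [-0.1  -0.24  0.17]
```

View pics/tray.png

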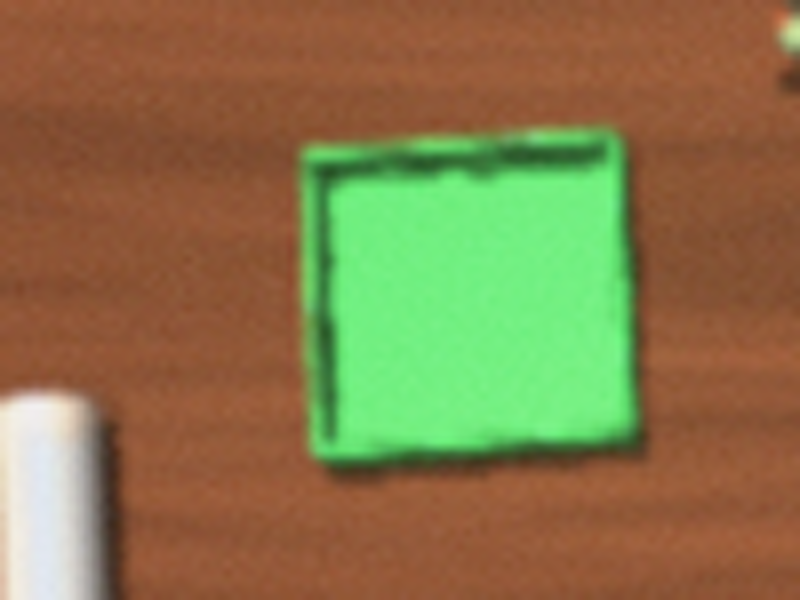

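Emit:
apply_moves(
  increments=[
    {"grip":255,"xyz":[35,-32,-2],"rotation":[0,0,0]},
    {"grip":255,"xyz":[78,-71,-3],"rotation":[0,0,0]},
    {"grip":255,"xyz":[122,-110,-3],"rotation":[0,0,0]},
    {"grip":255,"xyz":[166,-150,-2],"rotation":[0,0,0]},
    {"grip":255,"xyz":[202,-184,0],"rotation":[0,0,0]},
  ],
)

```text
time: 14.98
ee_pos: [0.6121, 0.2494, 0.2181]
eef_rot: [0.989, 0.15, 0.002, -0.001]
ft_force: [0.9, -0.7, -0.8]
width: 0.0249
```

```bash
python3 -c "
from h import *
go([.623,.266,.12],17)
"
```

```text
t 14.975 pos [0.6121 0.2494 0.2181] yaw 17.25 tilt [ 0.0027  0.0025 -1.    ] F [ 0.94 -0.73 -0.81] w 0.0249 j [-0.9   0.46  0.63  1.41 -0.27  1.35  0.03]
MOVE xyz [ 15.   -12.5   98.15] |d| 100.1 rot [-0.09 -0.19  0.25]
```

Emit:
apply_moves(
  increments=[
    {"grip":255,"xyz":[10,-8,20],"rotation":[0,0,0]},
    {"grip":255,"xyz":[15,-12,50],"rotation":[0,0,0]},
    {"grip":255,"xyz":[15,-12,85],"rotation":[-0.1,-0.2,0]},
    {"grip":255,"xyz":[15,-12,115],"rotation":[-0.1,-0.2,0]},
    {"grip":255,"xyz":[15,-12,122],"rotation":[-0.1,-0.2,0]},
  ],
)

```text
time: 15.6
ee_pos: [0.6217, 0.2651, 0.0931]
eef_rot: [0.989, 0.15, -0.002, 0.001]
ft_force: [-0.1, 0.5, -1.1]
width: 0.0248
```

```bash
python3 - <<'E'
from h import *
avgF(6);go([.623,.266,.0865],17)
c=cam('side'); im=c['img'][100:220,200:360]
cv2.imwrite('pics/s9.png',cv2.resize(im,None,fx=5,fy=5,interpolation=cv2.INTER_CUBIC))
W=world(c); hsv=cv2.cvtColor(c['img'],cv2.COLOR_BGR2HSV)
m=(abs(hsv[...,0].astype(int)-62)<12)&(hsv[...,1]>120)&(abs(W[...,0]-.622)<.04)&(abs(W[...,1]-.266)<.04)
print('floor z',np.median(W[m],0),m.sum())
E
```

```text
t 15.9 Fmean [-0.16 -0.06 -1.31] std [0.32 0.22 0.71] Fz [-2.58 -0.69 -0.5  -1.33 -0.99 -1.78] pos [0.62343 0.26556 0.09644] w 0.025
t 15.9 pos [0.6239 0.2658 0.0976] yaw 17.24 tilt [ 1.7e-03  8.0e-04 -1.0e+00] F [-0.62  0.03 -1.78] w 0.025 j [-0.87  0.6   0.58  1.48 -0.34  1.16  0.06]
MOVE xyz [-0.85 -0.44 11.08] |d| 11.1 rot [-0.02 -0.1   0.24]
floor z [0.61237321 0.26486226 0.00445317] 149
```

View pics/s9.png

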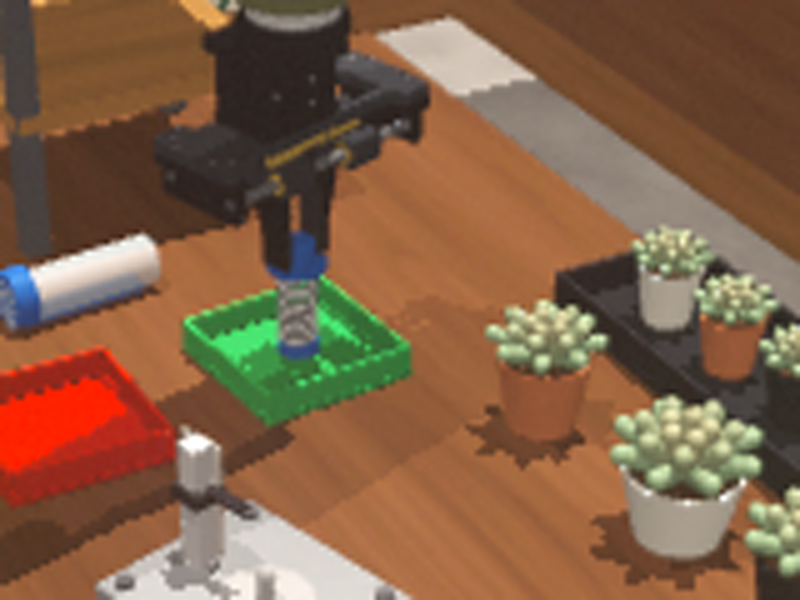

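Emit:
apply_moves(
  increments=[
    {"grip":255,"xyz":[0,0,4],"rotation":[0,-0.1,0]},
    {"grip":255,"xyz":[0,0,8],"rotation":[0,-0.1,0]},
    {"grip":255,"xyz":[0,0,10.5],"rotation":[0,-0.1,0]},
    {"grip":255,"xyz":[0,0,10.5],"rotation":[0,-0.1,0]},
    {"grip":255,"xyz":[0,0,10.5],"rotation":[0,-0.1,0]},
  ],
)

```text
time: 16.58
ee_pos: [0.6238, 0.2658, 0.0869]
eef_rot: [0.989, 0.15, -0.0, -0.0]
ft_force: [-1.0, -0.2, -1.0]
width: 0.025
```

```bash
python3 -c "
from h import *
avgF(6)"
```

```text
t 16.88 Fmean [-0.11  0.11 -1.16] std [0.26 0.23 0.53] Fz [-2.14 -0.65 -0.74 -0.73 -1.43 -1.26] pos [0.62385 0.26582 0.08699] w 0.0249
```

Emit:
apply_moves(
  increments=[
    {"grip":255,"xyz":[0,0,0.5],"rotation":[0,0,0]},
    {"grip":255,"xyz":[0,0,1],"rotation":[0,0,0]},
    {"grip":255,"xyz":[0,0,1],"rotation":[0,0,0]},
  ],
)

```text
time: 17.25
ee_pos: [0.6241, 0.266, 0.0864]
eef_rot: [0.989, 0.15, 0.0, -0.0]
ft_force: [-0.5, -0.3, 2.5]
width: 0.025
```

```bash
python3 -c "
from h import *
avgF(6)"
```

```text
t 17.55 Fmean [-0.07 -0.05  3.28] std [0.68 0.22 0.98] Fz [2.08 3.27 2.76 2.59 5.05 3.95] pos [0.62405 0.26597 0.08631] w 0.0247
```

Emit:
apply_moves(
  increments=[
    {"grip":255,"xyz":[0,0,0],"rotation":[0,0,0]},
    {"grip":170,"xyz":[0,0,0],"rotation":[0,0,0]},
    {"grip":140,"xyz":[0,0,0],"rotation":[0,0,0]},
    {"grip":110,"xyz":[0,0,0],"rotation":[0,0,0]},
    {"grip":100,"xyz":[0,0,0],"rotation":[0,0,0]},
  ],
)

```text
time: 18.18
ee_pos: [0.624, 0.2659, 0.0862]
eef_rot: [0.989, 0.15, 0.0, -0.0]
ft_force: [1.1, -0.7, 0.0]
width: 0.0491
```

Emit:
apply_moves(
  increments=[
    {"grip":100,"xyz":[0,0,-5],"rotation":[0,0,0]},
    {"grip":100,"xyz":[0,0,-20],"rotation":[0,0,0]},
    {"grip":100,"xyz":[0,0,-50],"rotation":[0,0,0]},
    {"grip":100,"xyz":[0,0,-90],"rotation":[0,0,0]},
    {"grip":100,"xyz":[0,0,-120],"rotation":[0,0,0]},
  ],
)

```text
time: 18.8
ee_pos: [0.6245, 0.2658, 0.2094]
eef_rot: [0.989, 0.15, 0.001, -0.001]
ft_force: [0.7, 0.2, -0.2]
width: 0.0529
```

```bash
python3 - <<'E'
from h import *
avgF(4)
c=cam('side'); im=c['img'][100:220,200:360]
cv2.imwrite('pics/s10.png',cv2.resize(im,None,fx=5,fy=5,interpolation=cv2.INTER_CUBIC))
c=cam('side'); cv2.imwrite('pics/s11.png',cv2.resize(c['img'],(800,600)))
go([.5,.2,.25],17)
E
```

```text
t 19.0 Fmean [ 0.05 -0.04  0.42] std [0.17 0.39 1.8 ] Fz [ 3.46 -0.91  0.07 -0.95] pos [0.62524 0.26603 0.21035] w 0.0527
t 19.1 pos [0.6235 0.2658 0.2055] yaw 17.25 tilt [-8.e-04  0.e+00 -1.e+00] F [-0.04  0.4  -0.39] w 0.0529 j [-0.89  0.51  0.61  1.37 -0.3   1.35  0.03]
MOVE xyz [-137.53   26.15  -44.37] |d| 146.9 rot [-0.02  0.05  0.25]
```

View pics/s10.png

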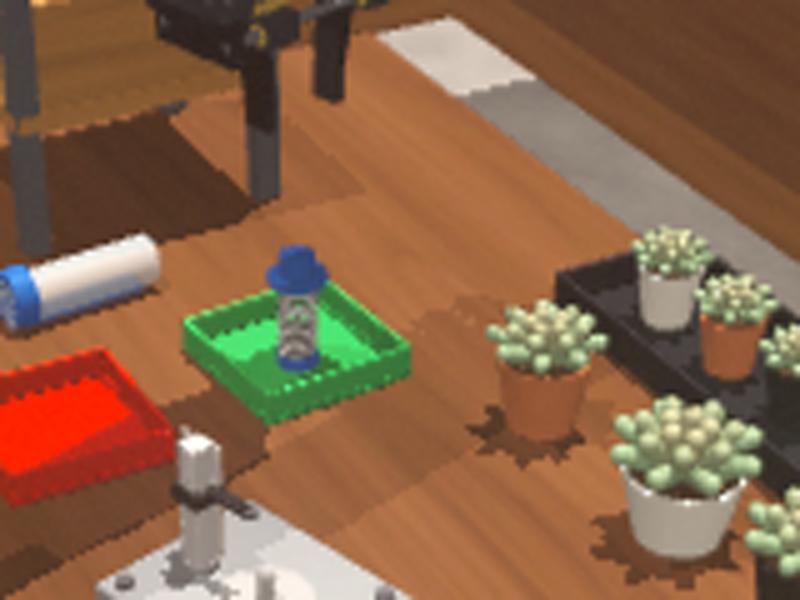

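View pics/s11.png

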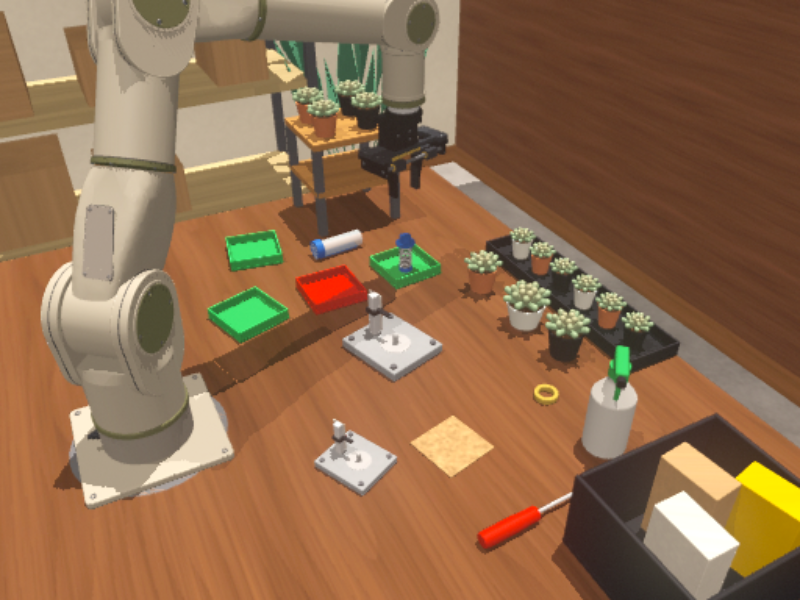

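```bash
python3 -c "
from h import *
print(r.read_state()['joint_vel'].round(3)); print(r.close_job())"
```

```text
[ 0.     0.01  -0.004  0.006 -0.001 -0.002  0.001]
the job is handed in; nothing more can be done
None
```

The spring passed: I tested it on the larger tester, stood it upright in the far green tray at about (0.623, 0.267), and handed the job in at 19.1 s of simulated time. No verdict is reported, so the points below are my own checks.

- **Press:** I brought the force up in steps and held it at 16.05 N on the wrist sensor for over 1 s, after about 0.5 s at 15.5 N. With the spring's weight added and up to 2 N of pointer friction taken off, the plate took about 15.4 to 17.4 N. The highest single sensor reading was 17.2 N.
- **Pointer:** The side camera showed the tongue drop from a height of about 88 mm to about 79 mm. The mark is at 72 mm, so it stayed about 6 to 7 mm above. The cap height worked out from the arm's position agreed, at about 78 mm.
- **Final look:** The spring stood upright and released on the tray floor, the gripper was about 120 mm clear, and the other objects looked undisturbed.

**Disagreements and limits:**
- The two cameras differed by about 2 mm in x on the tester's post and the spring. I lined the spring up with the post in the side view, and it went on without resistance.
- A sideways force of 2 to 4 N appeared while pressing and did not fully go away when I corrected for it.
- The red line itself was not visible from either camera, so the pass decision rests on measured heights.

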